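# Gauge a finger gutter on the measuring board

### The job

Set up the long finger gutter on the measuring board so that its length can be read: with your fingertips push it, without lifting it off the board, until its side lies flush along the guide rail and its end is against the fixed stop, and slide the board's cursor along until its jaw meets the gutter's other end. Pick nothing up, and leave everything else on the counter where it is.

Things in the scene. Friction and masses are not known exactly. Their poses are not given: they have to be found in the camera images.
- board: Measuring board fixed to the counter. Origin: under the middle of its base plate, at counter height; x points to the guide rail (away from the robot, give or take 15 degrees), y along the rail to the fixed stop, z up. Grey plate 6 mm thick, from x = -80 to +75 and y = -190 to +190 mm, scale ticks along its near edge. The gutter's origin belongs at x = +34, y = +85 mm in this frame.
- rail_face (a point): Point on the foot of the guide rail's inner face: board x = +50, y = 0, 6 mm above the counter (plate top). The aluminium rail runs along the board's y over its full length, is 18 mm wide and rises to 20 mm above the counter.
- stop_face (a point): Point on the foot of the fixed stop's face, at the rail: board x = +50, y = +140 mm, 6 mm above the counter. The stop is a steel plate across the board, from board x = -62 to +50 mm, 10 mm thick, rising to 40 mm above the counter; its face looks to the board's -y.
- gutter: Long sky-blue finger gutter on the board's plate between cursor and stop: a U-shaped trough, open side down, 110 mm long (its y), 32 mm wide (x), 22 mm high, walls 3 mm, lower 6 mm of the sides upright; two chrome rivet heads on its back up to 25 mm. About 24 g. Origin: middle of its underside, 6 mm above the counter. It starts up to 17 degrees askew to the rail.
- cursor (a joint): Position of the board's sliding cursor in m, growing towards the stop (board's +y). Its measuring face is at board y = -140 mm + this value. Range 0 to 0.26; it starts below 0.04 and meets a gutter that is against the stop at 0.170. It slides stiffly (about 1.5 N) and stays where it is left.
- cursor_back (a point): Middle of the back of the cursor's jaw, board x = 0, 23 mm above the counter: push here to the board's +y. The jaw is a steel plate 8 mm thick across the board, from board x = -50 to +48 mm, 8 to 38 mm above the counter. Behind it (-y) a carriage 44 mm long rides on the rail at board x = +43 to +75 mm, with a slack lock knob on top, up to 49 mm above the counter.
- canister: Amber glass canister with black screw top and chrome rivet posts inside, 72 mm diameter, 101 mm high, standing beyond the rail. Origin: middle of its underside. Leave alone.
- dowel: Round-topped walnut forming dowel standing on end beyond the rail, 32 mm diameter, 116 mm high. Origin: middle of its underside. Leave alone.
- pump_bottle: White pump bottle standing beyond the rail, 62 mm diameter, 133 mm high. Origin: middle of its underside. Leave alone.
- bending_iron: Steel bending iron with black grip, lying between robot and board, 265 mm long, 30 mm wide, 22 mm high. Origin: on the counter under the grip's front end; x points to its steel head (155 mm), the grip runs to -110 mm. Leave alone.
- goniometer: Flat two-armed steel goniometer lying to the robot's right of the board, about 200 mm long, 9 mm high. Origin: under its pivot; x points along its lower arm to 170 mm. Leave alone.
- small_gutter: A short sky-blue gutter, 60 mm long (y), 24 mm wide, 16 mm high, on the counter beyond the stop, to the robot's left of the board. Origin: middle of its underside. Leave alone.
Mind the look-alikes: they are no part of the job. What is shaped like the gutter but purple is not meant.

How it is judged:
By the outcome, as a careful person would: the job done as asked, in the order asked, and still so for the second after the job is handed in, with the robot touching nothing.
It also fails if it takes over 51 s, if anything falls off the work surface, if the arm or the gripper's body presses on something with over 40 N, if the wrist force passes 120 N, or if a joint passes its speed limit or range.

### The arm

A 6-joint arm with a two-finger parallel gripper is mounted at the origin on the work surface. World frame = base frame: x ahead of the robot, y to its left, z up, the work surface at z = 0. Lengths are in m, angles in rad, forces in N, time in s.
With the tool pointing down it reaches from about 0.275 to 0.75 m from the base axis. Payload 10.2 kg.
Tool frame: the origin (TCP) lies at the centre of the arm's flange, where the gripper is bolted on; the fingertips stand 166 mm ahead of it and the grasp point (between the pads) lies 147 mm ahead of it; z points along the fingers, y is the line along which they close (so a half turn about z gives the same grasp; the last joint's range is limited). The gripper opens to 88 mm and grips with 3 to 60 N. Pads are 18 mm wide; open, the fingers measure 123 mm over their backs; the gripper's body (75 mm by 187 mm) begins 45 mm behind the grasp point.
Start: joints at [-0.223, 0.313, 1.498, -0, 1.331, -0.223], TCP at [0.525, -0, 0.405] pointing down, gripper open.
Joint ranges: [-2.94, 2.94], [-0.97, 2.17], [0.19, 2.56], [-1.23, 4.37], [0.02, 3.11], [-2.88, 2.88]. Speed limits (rad/s): [2.39, 2.39, 3.01, 3.14, 3.14, 3.14].

### API

Orientations are given as a 3x3 rotation matrix whose columns are the frame's x, y, z axes.
In Python, from workcell import r gives the robot as it stands. The module is installed in compiled form; this text tells all that it offers.
- The arm moves only by the tool step_arm, never from a script. Its argument "series" is a list of rows, each a list of 2 entries, a list of its own where there are three numbers: the shift along the tool's x, y, z in m, then the turn about the tool's z in degrees. A call has 1 to 12 rows; each row is the pose to reach, as a shift and turn from the pose commanded when the call began, along the tool's axes at that moment; what a row does not reach only later rows make up. A row lasts 1/8 s, in which the tool goes at most 62.5 mm and 10.7 degrees, less where a joint would pass 70% of its speed; a pose out of reach is approached as far as the arm can. A call with a gripper value outside its range is refused whole. "gripper" is the closure, from 0 (fully open) to 1 (shut), set as the call begins (left out, the last holds). The fingers move at their own pace and stop on an object; the grip force is fixed at half the most. Time passes only in rows, so rows that repeat a pose let the fingers close. It gives the time, the measured TCP pose, the force, the opening and the grip force at its end, in the units of the state.
- r.state(): the state, without advancing time (a new reading comes with each control period).
- r.read_camera(name): name is "scene" or "side" or "wrist"; returns (picture, depth): 400x640x3 uint8, blue, green, red; 400x640 float32, m along the optical axis (not along the pixel's ray), 0 where there is no reading.
- r.get_calibration(name): a dict with "fx", "fy", "cx", "cy" (pixels), "k1" (the pictures are not rectified: a ray, as slopes to the right and down, at radius r is drawn at 1 + k1 r^2 times it, then the intrinsics apply), "eye" and "attitude" of the camera in the world. Camera axes: x right, y down, z forward; pixel columns grow to the right and rows downward; lengths in m; the calibration is good to about 2 mm. A picture is of the moment at which its call begins: read the wrist's pose just before it. get_calibration takes no time and is no camera call; for the wrist camera it gives the pose at the moment of the call.
- r.close_job(): hands the job in; it is judged then, once.
Trained networks look in the newest picture that a camera, given by its name, has taken for a name from the list of things; names that differ only in an ending like _2 or _b are one class to them, and where a whole thing is asked for, a point or a joint stands for the part that bears it (a point fixed in the world has none). Each returns a list of dicts, best first, with "score" (0 to 1); they miss things now and then, are a little off and sometimes report something else, mostly with a low value. They report only what shows in the picture. A call takes as long as a camera call. They do not tell look-alikes from the thing itself.
- r.look_for(thing, camera): "uv" ([column, row] in pixels, amid what is visible of it).
- r.regions_of(thing, camera): "region" (400x640 bool, what is visible of it) and "uv" ([column, row] in pixels, amid what is visible of it).
- r.mark_of(thing, camera): "uv" ([column, row] in pixels: a listed point, or the origin of a listed thing).
The state is a dict: "time_s": time; "q": joint angles; "dq": joint speeds; "tau": joint torques, N m; "eef_pos": TCP position; "eef_rot": TCP orientation; "force": force on the tool from outside, world axes, zero at the start; "ft_torque": the same for the moment, N m; "grip_width": opening from 0.0 (shut) to 1.0 (fully open); "grasp_force": force on a finger pad.
Only numpy, scipy, OpenCV 4.12 (cv2) and the standard library are available. Lean on these libraries where they do the work, as an engineer would, in place of code of your own. Each camera call takes 0.05 s, during which the arm holds its last target. There are 200 camera calls.

## Working session

There is one attempt and no reset: what is moved stays moved. The work goes in short steps, Python scripts to look and compute and a tool call to move; the robot and the scene stay as the last step left them, time stands still between calls to the robot, and variables do not carry over. Pictures are saved under pics/ and viewed, at most 10 in all, crops included, and the job is handed in when it is done.

Besides the shell and the picture viewer there is one more tool, called by a JSON object that holds its "fn" and its "kwargs". step_arm: Moves the arm, as the interface text tells. Its arguments: {"type":"object","properties":{"series":{"type":"array","items":{"type":"array"}},"gripper":{"type":"number"}},"required":["series"]}

```bash
mkdir -p pics; cat > h.py <<'E'
import numpy as np, cv2
from workcell import r
def ray(c,uv):
    K=np.array([[c["fx"],0,c["cx"]],[0,c["fy"],c["cy"]],[0,0,1]])
    p=cv2.undistortPoints(np.array(uv,float).reshape(-1,1,2),K,np.array([c["k1"],0,0,0,0.]))[:,0]
    return np.c_[p,np.ones(len(p))]
def atz(c,uv,z):
    d=ray(c,uv)@np.array(c["attitude"]).T; e=np.array(c["eye"])
    return e+d*((z-e[2])/d[:,2])[:,None]
def atdepth(c,uv,dep):
    return np.array(c["eye"])+(ray(c,uv)*np.array(dep)[:,None])@np.array(c["attitude"]).T
E
python3 - <<'E'
from h import *
for n in ["scene","side","wrist"]:
    c=r.get_calibration(n); p,d=r.read_camera(n); cv2.imwrite(f"pics/{n}0.png",p)
    print(n,np.round(c["eye"],3),np.round(c["attitude"],2).tolist())
    for t,z in [("rail_face",.006),("stop_face",.006),("cursor_back",.023),("gutter",.006),("board",0),("bending_iron",0),("goniometer",0)]:
        for m in r.mark_of(t,n)[:2]:
            print(t,round(m["score"],2),np.round(m["uv"]),np.round(atz(c,m["uv"],z)[0],4))
s=r.state();print(s["time_s"],np.round(s["eef_rot"],3).tolist())
E
```

```text
scene [1.06  0.483 0.816] [[-0.7, 0.53, -0.47], [0.71, 0.52, -0.48], [-0.01, -0.67, -0.74]]
stop_face 0.7 [370. 270.] [0.6323 0.1788 0.006 ]
cursor_back 0.7 [294. 186.] [ 0.5875 -0.0969  0.023 ]
cursor_back 0.31 [250. 217.] [ 0.7225 -0.0985  0.023 ]
gutter 0.69 [199. 251.] [ 0.8529 -0.116   0.006 ]
gutter 0.67 [325. 291.] [0.7315 0.1469 0.006 ]
board 0.82 [341. 225.] [0.5846 0.0513 0.    ]
bending_iron 0.71 [342. 211.] [0.5523 0.0237 0.    ]
bending_iron 0.56 [391. 188.] [0.4149 0.06   0.    ]
goniometer 0.87 [279. 140.] [ 0.4869 -0.2675  0.    ]
goniometer 0.35 [372. 270.] [0.6256 0.1813 0.    ]
side [ 0.215 -0.518  0.613] [[0.79, -0.41, 0.45], [-0.61, -0.51, 0.6], [-0.02, -0.75, -0.66]]
rail_face 0.7 [318. 197.] [0.6283 0.045  0.006 ]
stop_face 0.71 [286. 168.] [0.6315 0.1743 0.006 ]
cursor_back 0.56 [341. 236.] [ 0.5809 -0.0908  0.023 ]
gutter 0.76 [446. 195.] [ 0.8512 -0.1277  0.006 ]
gutter 0.69 [297. 211.] [0.5651 0.0362 0.006 ]
board 0.73 [300. 209.] [0.5791 0.0431 0.    ]
bending_iron 0.8 [231. 242.] [0.4126 0.0488 0.    ]
goniometer 0.79 [364. 334.] [ 0.4848 -0.2655  0.    ]
wrist [0.524 0.081 0.386] [[1.0, -0.0, -0.0], [-0.0, -0.95, -0.31], [-0.0, 0.31, -0.95]]
rail_face 0.68 [425. 124.] [0.6287 0.0423 0.006 ]
stop_face 0.75 [508. 152.] [0.7237 0.0128 0.006 ]
cursor_back 0.61 [373. 249.] [ 0.5768 -0.0944  0.023 ]
gutter 0.96 [585. 262.] [ 0.8493 -0.1245  0.006 ]
gutter 0.78 [365. 133.] [0.5656 0.0324 0.006 ]
board 0.85 [381. 120.] [0.583 0.045 0.   ]
board 0.18 [506. 152.] [0.7254 0.0118 0.    ]
bending_iron 0.94 [219. 108.] [0.4112 0.058  0.    ]
1.2 [[-0.0, 1.0, -0.0], [1.0, 0.0, 0.0], [0.0, -0.0, -1.0]]
```

View pics/wrist0.png

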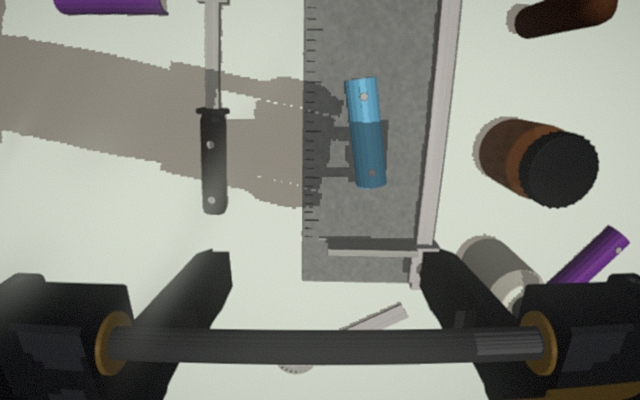

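View pics/side0.png

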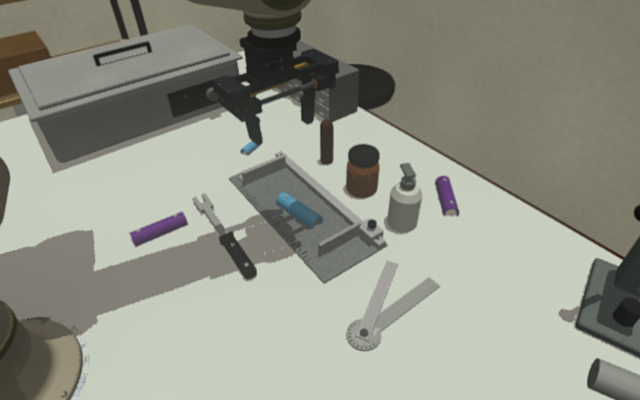

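The wrist picture shows the board with its rail (418,245 to 440,0), the sky-blue gutter from (362,78) to (370,187), slightly askew, and the cursor at row 245. The side view agrees. It also shows the look-alikes (purple ones) and the tall things standing beyond the rail. Next I fit the lines.

```bash
python3 - <<'E'
from h import *
c=r.get_calibration("wrist"); p,d=r.read_camera("wrist")
# plate colour edge: near edge z=.006, rail inner top edge z=.020
g=cv2.cvtColor(p,cv2.COLOR_BGR2GRAY).astype(int)
ne=[];ri=[]
for v in range(20,230,10):
    a=g[v,380 if not 70<v<195 else 395:470].astype(int); o=380 if not 70<v<195 else 395
    ri.append([o+np.argmax(np.diff(a,n=1)),v])
P=atz(c,ri,.020)
from numpy.polynomial import polynomial as pl
f=cv2.fitLine(P[:,:2].astype(np.float32),cv2.DIST_HUBER,0,.001,.001).ravel()
f*=np.sign(f[1])*np.array([1,1,np.sign(f[1]),np.sign(f[1])]) if f[1]>0 else 1
u=f[:2]*np.sign(f[1]); print("rail dir yaw deg",np.degrees(np.arctan2(-u[0],u[1])),"pt",f[2:],ri[::5])
print("near edge",atz(c,[[303,15],[303,270]],.006).round(4).tolist())
for R in r.regions_of("gutter","wrist"):
    m=R["region"]; vs,us=np.nonzero(m); print(R["score"],R["uv"],m.sum())
    if abs(R["uv"][0]-366)<25:
        uv=np.c_[us,vs]; dep=d[vs,us]; ok=dep>0; Q=atdepth(c,uv[ok],dep[ok])
        k=Q[:,2]>.012; Q=Q[k]; box=cv2.minAreaRect(Q[:,:2].astype(np.float32)*1000); print(box,cv2.boxPoints(box).round(1).tolist(),Q[:,2].max())
# cursor jaw top, depth of all raised points
vv,uu=np.mgrid[225:290:1,320:450:1]; uv=np.c_[uu.ravel(),vv.ravel()]; dep=d[uv[:,1],uv[:,0]]; ok=dep>0
Q=atdepth(c,uv[ok],dep[ok]); k=(abs(Q[:,2]-.037)<.006)&(Q[:,0]<.615); Q=Q[k]; print("jaw top",cv2.minAreaRect(Q[:,:2].astype(np.float32)*1000),Q.mean(0))
for t in ("canister","pump_bottle","dowel"):
    for n in("wrist","side"):
        cc=r.get_calibration(n)
        m=r.mark_of(t,n)
        if m:print(t,n,round(m[0]["score"],2),atz(cc,m[0]["uv"],0)[0].round(3))
E
```

```text
rail dir yaw deg 4.3203106 pt [0.63933337 0.04123146] [[np.int64(439), 20], [np.int64(435), 70], [np.int64(430), 120], [np.int64(424), 170], [np.int64(436), 220]]
near edge [[0.5021, 0.1477, 0.006], [0.4969, -0.1304, 0.006]]
0.81 [594.2, 258.7] 2068
0.63 [109.0, 9.3] 1484
jaw top ((570.4938354492188, -91.29582977294922), (8.869648933410645, 88.00775909423828), 88.5846939086914) [ 0.57011778 -0.09016854  0.03754583]
canister wrist 0.67 [0.726 0.011 0.   ]
canister side 0.92 [0.731 0.007 0.   ]
pump_bottle wrist 0.75 [ 0.724 -0.119  0.   ]
pump_bottle side 0.64 [ 0.71  -0.133  0.   ]
dowel wrist 0.6 [0.729 0.143 0.   ]
dowel side 0.93 [0.726 0.142 0.   ]
```

{"fn": "step_arm", "kwargs": {"series": [[[0.034, -0.008, 0.04], -11], [[0.034, -0.008, 0.08], -21], [[0.034, -0.008, 0.12], -32], [[0.034, -0.008, 0.15], -42], [[0.034, -0.008, 0.17], -53], [[0.034, -0.008, 0.19], -63], [[0.034, -0.008, 0.19], -74], [[0.034, -0.008, 0.19], -84], [[0.034, -0.008, 0.19], -89], [[0.034, -0.008, 0.19], -89], [[0.034, -0.008, 0.19], -89]], "gripper": 0.43}}

```text
time_s: 2.98
eef_pos: [0.517, 0.034, 0.2147]
eef_rot: [[-1.0, 0.019, 0.0], [0.019, 1.0, 0.0], [-0.0, 0.0, -1.0]]
force: [0.1, -0.0, 0.6]
grip_width: 0.564
grasp_force: 0.0
```

```bash
python3 - <<'E'
from h import *
for n in ["scene","wrist"]:
    c=r.get_calibration(n); p,d=r.read_camera(n); cv2.imwrite(f"pics/{n}1.png",p)
p=cv2.imread("pics/wrist1.png")
q=cv2.imread("pics/scene1.png")[120:320,180:480]
cv2.imwrite("pics/m1.png",np.vstack([p[:, :], ])[:,:])
cv2.imwrite("pics/s1.png",cv2.resize(q,None,fx=2.5,fy=2.5))
c=r.get_calibration("wrist")
for t,z in [("rail_face",.006),("stop_face",.006),("gutter",.006)]:
    for m in r.mark_of(t,"wrist")[:2]: print(t,round(m["score"],2),np.round(m["uv"]),np.round(atz(c,m["uv"],z)[0],4))
s=r.state();print(s["time_s"],s["eef_pos"],s["force"],np.round(s["eef_rot"],3).tolist(),s["grip_width"])
E
```

```text
rail_face 0.7 [338. 384.] [0.631 0.041 0.006]
gutter 0.87 [323. 307.] [0.5672 0.0316 0.006 ]
3.225 [0.51701354 0.03397762 0.2147433 ] [-0.31577805 -0.36333698  0.56538964] [[-1.0, 0.018, 0.0], [0.018, 1.0, -0.0], [-0.0, -0.0, -1.0]] 0.5688244310895427
```

View pics/wrist1.png

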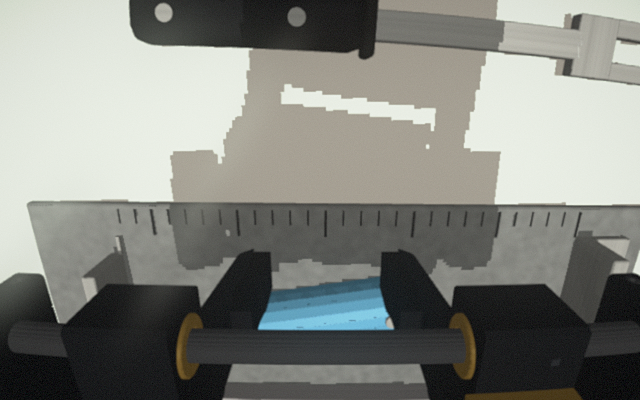

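The gutter lies between the fingers and the rail. Its near side runs from about (262,300) to (385,278), so it is about 10° askew. The fingers are clear of it on the robot's side, so I lower them and push towards the rail with both fingertips.

{"fn": "step_arm", "kwargs": {"series": [[[0, 0, 0.02], 0], [[0, 0, 0.039], 0], [[-0.012, 0, 0.039], 0], [[-0.02, 0, 0.039], 0], [[-0.026, 0, 0.039], 0], [[-0.032, 0, 0.039], 0], [[-0.038, 0, 0.039], 0], [[-0.044, 0, 0.039], 0], [[-0.05, 0, 0.039], 0], [[-0.056, 0, 0.039], 0], [[-0.06, 0, 0.039], 0], [[-0.06, 0, 0.039], 0]]}}

```text
time_s: 4.72
eef_pos: [0.5772, 0.0329, 0.1757]
eef_rot: [[-1.0, 0.017, 0.0], [0.017, 1.0, -0.0], [-0.0, -0.0, -1.0]]
force: [-0.6, 0.6, 0.0]
grip_width: 0.571
grasp_force: 0.0
```

{"fn": "step_arm", "kwargs": {"series": [[[-0.003, 0, 0], 0], [[-0.006, 0, 0], 0], [[-0.008, 0, 0], 0], [[-0.01, 0, 0], 0], [[-0.01, 0, 0], 0]]}}

```text
time_s: 5.35
eef_pos: [0.587, 0.0328, 0.1757]
eef_rot: [[-1.0, 0.017, -0.0], [0.017, 1.0, 0.0], [0.0, 0.0, -1.0]]
force: [-0.8, -0.5, -0.6]
grip_width: 0.57
grasp_force: 0.1
```

```bash
cat > look.py <<'E'
import sys
from h import *
n=sys.argv[1]
p,d=r.read_camera("side"); a=cv2.resize(p[130:300,220:400],(540,510),interpolation=cv2.INTER_CUBIC)
cv2.imwrite(f"pics/side_{n}.png",a)
for cam in("side","scene"):
    r.read_camera(cam); c=r.get_calibration(cam)
    for m in r.mark_of("gutter",cam)[:3]: print(cam,round(m["score"],2),np.round(m["uv"]),np.round(atz(c,m["uv"],.006)[0],4))
s=r.state();print(s["time_s"],s["eef_pos"].round(4),s["force"].round(2),s["ft_torque"].round(2))
E
python3 look.py a
```

```text
side 0.88 [160. 230.] [0.3134 0.1632 0.006 ]
side 0.84 [446. 197.] [ 0.848  -0.1306  0.006 ]
side 0.65 [313. 204.] [0.6053 0.0313 0.006 ]
scene 0.85 [324. 224.] [0.6109 0.0247 0.006 ]
scene 0.67 [194. 252.] [ 0.8621 -0.1235  0.006 ]
scene 0.59 [452. 190.] [0.3242 0.1729 0.006 ]
5.6 [0.587  0.0328 0.1758] [-0.5  -0.26 -0.17] [ 0.06 -0.08 -0.03]
```

View pics/side_a.png

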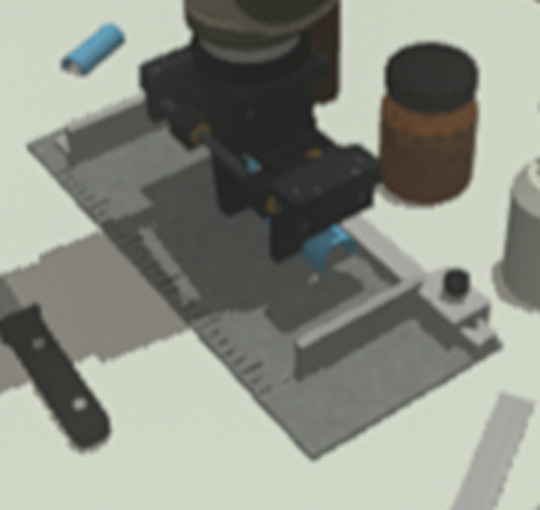

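The crop shows the gutter being pushed ahead of both fingers, its near end at crop (330,245), parallel to the rail and almost on it. There is no rail force yet, so I go on slowly.

{"fn": "step_arm", "kwargs": {"series": [[[-0.001, 0, 0], 0], [[-0.002, 0, 0], 0], [[-0.003, 0, 0], 0], [[-0.003, 0, 0], 0]]}}

```text
time_s: 6.1
eef_pos: [0.5889, 0.0328, 0.1755]
eef_rot: [[-1.0, 0.018, -0.006], [0.018, 1.0, 0.0], [0.006, 0.0, -1.0]]
force: [-12.9, -0.5, 8.4]
grip_width: 0.57
grasp_force: 6.4
```

Rail contact: about 13 N at TCP x = 0.589. Now I back off, lift, close the fingers and go to the gutter's cursor-side end.

{"fn": "step_arm", "kwargs": {"series": [[[0.003, 0, 0], 0], [[0.012, 0, 0], 0], [[0.012, 0, -0.03], 0], [[0.012, 0, -0.06], 0]]}}

```text
time_s: 6.6
eef_pos: [0.5776, 0.0329, 0.2363]
eef_rot: [[-1.0, 0.017, -0.0], [0.017, 1.0, 0.0], [0.0, 0.0, -1.0]]
force: [-0.0, -0.0, -0.5]
grip_width: 0.571
grasp_force: 0.0
```

{"fn": "step_arm", "kwargs": {"series": [[[-0.005, -0.03, -0.005], 0], [[-0.02, -0.06, -0.005], 0], [[-0.033, -0.088, -0.005], 0], [[-0.033, -0.088, -0.005], 0], [[-0.033, -0.088, -0.005], 0], [[-0.033, -0.088, -0.005], 0]], "gripper": 1.0}}

```text
time_s: 7.35
eef_pos: [0.6091, -0.0546, 0.2408]
eef_rot: [[-1.0, 0.016, -0.0], [0.016, 1.0, 0.0], [0.0, 0.0, -1.0]]
force: [-0.5, -0.6, -0.6]
grip_width: 0.001
grasp_force: 0.0
```

```bash
python3 look.py b; python3 - <<'E'
from h import *
c=r.get_calibration("wrist"); p,d=r.read_camera("wrist")
a=cv2.imread("pics/side_b.png"); s=cv2.resize(p[200:,:],(540,169)); cv2.imwrite("pics/b.png",np.vstack([a[:430],s]))
E
```

```text
side 0.97 [160. 231.] [0.3124 0.1618 0.006 ]
side 0.78 [315. 203.] [0.6093 0.0319 0.006 ]
side 0.64 [447. 198.] [ 0.8457 -0.1344  0.006 ]
scene 0.93 [327. 225.] [0.6083 0.0307 0.006 ]
scene 0.7 [450. 188.] [0.3219 0.1673 0.006 ]
scene 0.57 [195. 249.] [ 0.8568 -0.1267  0.006 ]
7.6 [ 0.6094 -0.0553  0.2408] [-0.03  0.41 -0.36] [ 0.07 -0.12  0.03]
```

View pics/b.png

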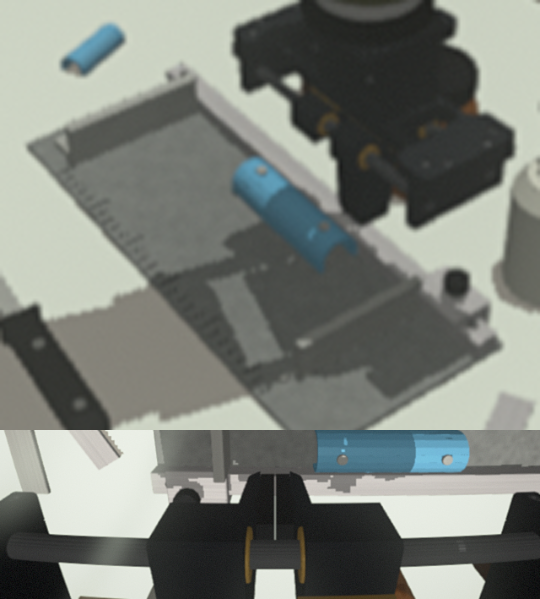

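The gutter lies along the rail in the upper crop (from 250,170 to 340,255). In the wrist strip the closed fingers are at column 275, between the jaw (220) and the gutter's end (317). I lower them and push towards the stop.

{"fn": "step_arm", "kwargs": {"series": [[[-0.003, 0, 0.04], 0], [[-0.003, 0, 0.065], 0], [[-0.003, 0.008, 0.065], 0], [[-0.003, 0.014, 0.065], 0], [[-0.003, 0.02, 0.065], 0], [[-0.003, 0.027, 0.065], 0], [[-0.003, 0.035, 0.065], 0], [[-0.003, 0.043, 0.065], 0], [[-0.003, 0.051, 0.065], 0], [[-0.003, 0.059, 0.065], 0], [[-0.003, 0.065, 0.065], 0], [[-0.003, 0.065, 0.065], 0]]}}

```text
time_s: 9.15
eef_pos: [0.6135, 0.0098, 0.1756]
eef_rot: [[-1.0, 0.017, -0.0], [0.017, 1.0, 0.0], [0.0, 0.0, -1.0]]
force: [-0.1, 0.5, -0.5]
grip_width: 0.007
grasp_force: 0.0
```

{"fn": "step_arm", "kwargs": {"series": [[[0, 0.007, 0], 0], [[0, 0.014, 0], 0], [[0, 0.02, 0], 0], [[0, 0.026, 0], 0], [[0, 0.03, 0], 0], [[0, 0.03, 0], 0]]}}

```text
time_s: 9.9
eef_pos: [0.6141, 0.0396, 0.1757]
eef_rot: [[-1.0, 0.017, -0.0], [0.017, 1.0, 0.0], [0.0, 0.0, -1.0]]
force: [-0.0, -0.6, -1.3]
grip_width: -0.0
grasp_force: 0.0
```

```bash
python3 look.py c
```

```text
side 0.78 [158. 234.] [0.3052 0.1557 0.006 ]
side 0.72 [292. 187.] [0.6031 0.1072 0.006 ]
side 0.71 [447. 196.] [ 0.851  -0.1318  0.006 ]
scene 0.96 [454. 190.] [0.3208 0.1778 0.006 ]
scene 0.9 [352. 245.] [0.6111 0.1092 0.006 ]
scene 0.69 [193. 250.] [ 0.862  -0.1279  0.006 ]
10.15 [0.6141 0.0391 0.1757] [0.18 0.02 0.31] [ 0.08 -0.03 -0.07]
```

View pics/side_c.png

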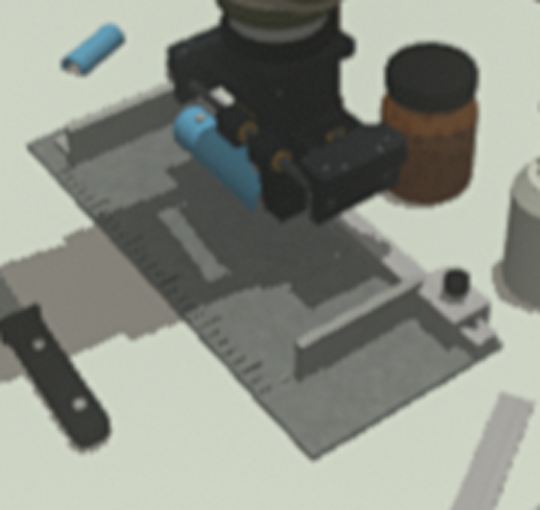

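The gutter is still parallel to the rail (near edge from 175,135 to 250,205) with about 15 mm left to the stop, so I keep pushing until it touches.

{"fn": "step_arm", "kwargs": {"series": [[[0, 0.005, 0], 0], [[0, 0.009, 0], 0], [[0, 0.011, 0], 0], [[0, 0.012, 0], 0], [[0, 0.012, 0], 0]]}}

```text
time_s: 10.78
eef_pos: [0.6143, 0.0513, 0.1757]
eef_rot: [[-1.0, 0.017, -0.0], [0.017, 1.0, 0.0], [0.0, 0.0, -1.0]]
force: [1.2, -0.2, -0.6]
grip_width: 0.008
grasp_force: 0.0
```

{"fn": "step_arm", "kwargs": {"series": [[[0, 0.001, 0], 0], [[0, 0.002, 0], 0], [[0, 0.003, 0], 0], [[0, 0.003, 0], 0]]}}

```text
time_s: 11.28
eef_pos: [0.6144, 0.0544, 0.1757]
eef_rot: [[-1.0, 0.017, -0.0], [0.017, 1.0, 0.0], [0.0, 0.0, -1.0]]
force: [0.3, -0.7, -0.4]
grip_width: 0.004
grasp_force: 0.0
```

{"fn": "step_arm", "kwargs": {"series": [[[0, 0.001, 0], 0], [[0, 0.002, 0], 0], [[0, 0.003, 0], 0], [[0, 0.003, 0], 0]]}}

```text
time_s: 11.78
eef_pos: [0.6145, 0.0565, 0.1758]
eef_rot: [[-1.0, 0.017, -0.0], [0.017, 1.0, -0.002], [0.0, -0.002, -1.0]]
force: [-1.0, -6.1, 0.1]
grip_width: 0.006
grasp_force: 3.4
```

The gutter is against the stop (about 6 N). I back off and seat it along the rail once more with two fingertips.

{"fn": "step_arm", "kwargs": {"series": [[[0, -0.003, 0], 0], [[0, -0.01, 0], 0], [[0, -0.01, -0.03], 0], [[0, -0.01, -0.06], 0]]}}

```text
time_s: 12.28
eef_pos: [0.6142, 0.047, 0.2363]
eef_rot: [[-1.0, 0.018, -0.001], [0.018, 1.0, 0.0], [0.001, 0.0, -1.0]]
force: [-0.3, 0.1, 0.4]
grip_width: 0.006
grasp_force: 0.0
```

{"fn": "step_arm", "kwargs": {"series": [[[0.022, 0.03, 0], 0], [[0.046, 0.067, 0], 0], [[0.046, 0.067, 0], 0], [[0.046, 0.067, 0.03], 0], [[0.046, 0.067, 0.06], 0], [[0.04, 0.067, 0.06], 0], [[0.035, 0.067, 0.06], 0], [[0.031, 0.067, 0.06], 0], [[0.028, 0.067, 0.06], 0], [[0.026, 0.067, 0.06], 0], [[0.026, 0.067, 0.06], 0]], "gripper": 0.43}}

```text
time_s: 13.65
eef_pos: [0.5894, 0.1148, 0.1758]
eef_rot: [[-1.0, 0.017, -0.0], [0.017, 1.0, 0.0], [0.0, 0.0, -1.0]]
force: [-0.1, -0.2, -0.4]
grip_width: 0.567
grasp_force: 0.2
```

{"fn": "step_arm", "kwargs": {"series": [[[-0.001, 0, 0], 0], [[-0.002, 0, 0], 0], [[-0.003, 0, 0], 0], [[-0.003, 0, 0], 0]]}}

```text
time_s: 14.15
eef_pos: [0.5912, 0.1148, 0.1756]
eef_rot: [[-1.0, 0.017, -0.006], [0.017, 1.0, -0.0], [0.006, -0.0, -1.0]]
force: [-13.4, -1.8, 9.4]
grip_width: 0.569
grasp_force: 6.8
```

The gutter is seated along the rail, touching at the x expected there. Now the cursor: lift, close, go behind the jaw.

{"fn": "step_arm", "kwargs": {"series": [[[0.003, 0, 0], 0], [[0.015, 0, 0], 0], [[0.015, 0, -0.03], 0], [[0.015, 0, -0.06], 0]]}}

```text
time_s: 14.65
eef_pos: [0.5775, 0.115, 0.2364]
eef_rot: [[-1.0, 0.017, 0.0], [0.017, 1.0, 0.0], [-0.0, 0.0, -1.0]]
force: [1.1, -0.3, 0.8]
grip_width: 0.566
grasp_force: 0.0
```

{"fn": "step_arm", "kwargs": {"series": [[[0, -0.05, 0], 0], [[0, -0.1, 0], 0], [[0, -0.15, 0], 0], [[-0.002, -0.2, 0], 0], [[-0.002, -0.24, 0], 0], [[-0.002, -0.24, 0], 0], [[-0.002, -0.24, 0.03], 0], [[-0.002, -0.24, 0.054], 0], [[-0.002, -0.24, 0.054], 0]], "gripper": 1.0}}

```text
time_s: 15.78
eef_pos: [0.575, -0.1239, 0.1804]
eef_rot: [[-1.0, 0.017, -0.003], [0.017, 1.0, 0.001], [0.003, 0.001, -1.0]]
force: [0.1, -0.4, 0.4]
grip_width: 0.005
grasp_force: 0.0
```

```bash
python3 look.py d
```

```text
side 0.83 [291. 180.] [0.6148 0.1317 0.006 ]
side 0.78 [159. 230.] [0.3111 0.1639 0.006 ]
side 0.62 [446. 198.] [ 0.846  -0.1334  0.006 ]
scene 0.72 [451. 191.] [0.3294 0.1732 0.006 ]
scene 0.65 [194. 251.] [ 0.8614 -0.1231  0.006 ]
scene 0.58 [358. 249.] [0.6089 0.1244 0.006 ]
16.025 [ 0.5755 -0.1249  0.1829] [ 0.53 -0.79  0.06] [ 0.08 -0.09  0.05]
```

View pics/side_d.png

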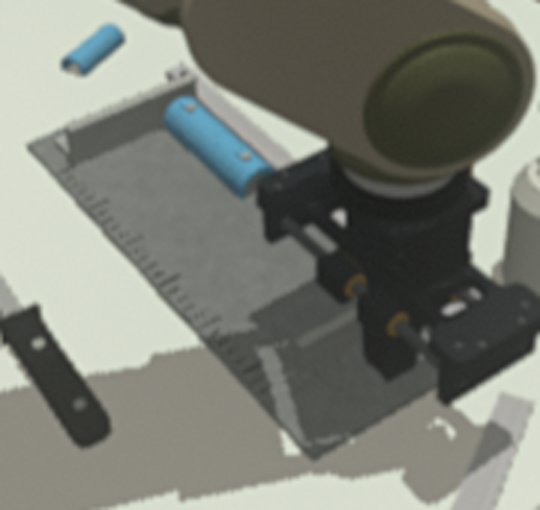

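The gutter sits in the corner of rail and stop (from 185,100 to 250,190). The fingers are behind the jaw, so I push the cursor.

{"fn": "step_arm", "kwargs": {"series": [[[0, 0.01, 0], 0], [[0, 0.02, 0], 0], [[0, 0.031, 0], 0], [[0, 0.043, 0], 0], [[0, 0.056, 0], 0], [[0, 0.07, 0], 0], [[0, 0.084, 0], 0], [[0, 0.098, 0], 0], [[0, 0.112, 0], 0], [[0, 0.124, 0], 0], [[0, 0.134, 0], 0], [[0, 0.14, 0], 0]]}}

```text
time_s: 17.52
eef_pos: [0.5777, 0.0155, 0.1817]
eef_rot: [[-1.0, 0.017, -0.0], [0.017, 1.0, -0.0], [0.0, -0.0, -1.0]]
force: [0.2, -1.7, 0.4]
grip_width: 0.004
grasp_force: 0.8
```

{"fn": "step_arm", "kwargs": {"series": [[[0, 0.006, 0], 0], [[0, 0.011, 0], 0], [[0, 0.015, 0], 0], [[0, 0.019, 0], 0], [[0, 0.022, 0], 0], [[0, 0.025, 0], 0], [[0, 0.027, 0], 0], [[0, 0.027, 0], 0]]}}

```text
time_s: 18.52
eef_pos: [0.578, 0.0421, 0.1817]
eef_rot: [[-1.0, 0.017, -0.001], [0.017, 1.0, 0.0], [0.001, 0.0, -1.0]]
force: [0.8, 0.5, -0.1]
grip_width: 0.005
grasp_force: 0.1
```

{"fn": "step_arm", "kwargs": {"series": [[[0, 0.001, 0], 0], [[0, 0.002, 0], 0], [[0, 0.003, 0], 0], [[0, 0.004, 0], 0], [[0, 0.004, 0], 0]]}}

```text
time_s: 19.15
eef_pos: [0.5782, 0.046, 0.1817]
eef_rot: [[-1.0, 0.017, -0.0], [0.017, 1.0, 0.0], [0.0, 0.0, -1.0]]
force: [-0.7, -0.9, -0.0]
grip_width: 0.006
grasp_force: 0.4
```

{"fn": "step_arm", "kwargs": {"series": [[[0, 0.001, 0], 0], [[0, 0.002, 0], 0], [[0, 0.003, 0], 0], [[0, 0.0035, 0], 0], [[0, 0.0035, 0], 0]]}}

```text
time_s: 19.77
eef_pos: [0.5782, 0.0489, 0.1817]
eef_rot: [[-1.0, 0.017, -0.0], [0.017, 1.0, -0.001], [0.0, -0.001, -1.0]]
force: [-2.4, -6.6, -0.5]
grip_width: 0.006
grasp_force: 3.0
```

The jaw is on the gutter (about 7 N, where expected). I back off, retreat upwards and check.

{"fn": "step_arm", "kwargs": {"series": [[[0, -0.003, 0], 0], [[0, -0.015, 0], 0], [[0, -0.02, -0.04], 0], [[0.01, -0.06, -0.1], 0], [[0.02, -0.1, -0.16], 0], [[0.03, -0.12, -0.2], 0], [[0.03, -0.12, -0.22], 0], [[0.03, -0.12, -0.22], 0]]}}

```text
time_s: 20.78
eef_pos: [0.546, -0.0707, 0.4031]
eef_rot: [[-1.0, 0.018, 0.003], [0.018, 1.0, -0.001], [-0.003, -0.001, -1.0]]
force: [1.2, 0.4, -1.1]
grip_width: 0.004
grasp_force: 0.0
```

```bash
python3 look.py e; python3 - <<'E'
from h import *
p,d=r.read_camera("scene"); a=cv2.resize(p[170:310,260:440],(540,420),interpolation=cv2.INTER_CUBIC)
b=cv2.imread("pics/side_e.png")[40:340]
b=cv2.resize(b,(324,180)); 
cv2.imwrite("pics/e.png",np.vstack([a,np.pad(b,((0,0),(0,216),(0,0)))]))
E
```

```text
side 0.95 [444. 196.] [ 0.8442 -0.1268  0.006 ]
side 0.74 [289. 181.] [0.6084 0.1302 0.006 ]
scene 0.92 [196. 251.] [ 0.8581 -0.121   0.006 ]
scene 0.82 [358. 251.] [0.6127 0.1295 0.006 ]
scene 0.77 [451. 191.] [0.3281 0.1735 0.006 ]
21.025 [ 0.5463 -0.0698  0.4003] [-0.34  0.39 -0.13] [ 0.09 -0.08  0.01]
```

View pics/e.png

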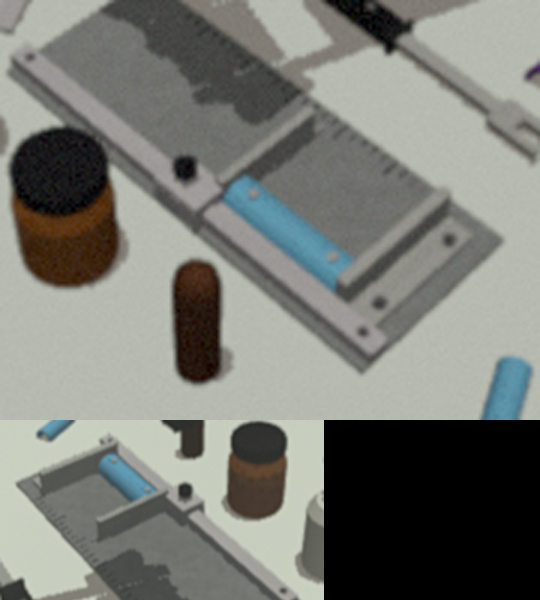

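View pics/side_e.png

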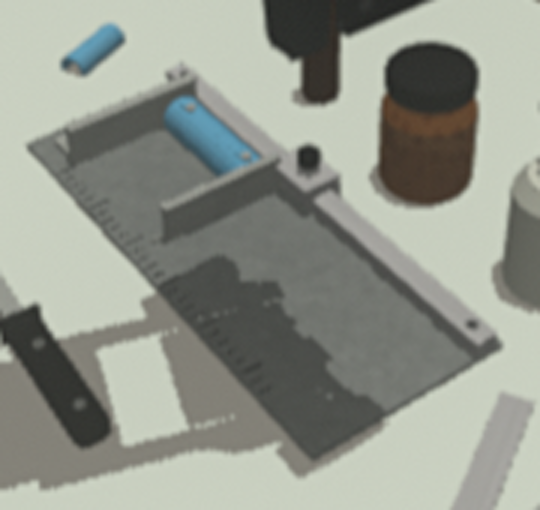

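Both views show the gutter flush along the rail, between the stop at (350,275) and the jaw at (230,185) in the scene crop. Nothing else has moved and the arm is clear.

```bash
python3 -c "
from workcell import r
print(r.close_job())"
```

```text
the job is handed in; nothing more can be done
None
```

The gutter lies flush along the rail with its end against the stop, the cursor's jaw meets its other end, nothing else was moved, and the job was handed in at about 21 s.

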